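Throw the guarded power switch

ROBOT

A 6-joint arm with a two-finger parallel gripper is mounted at the origin on a cart in front of the work surface, level with it; the furniture and walls round the work are solid. World frame = base frame: x ahead of the robot, y to its left, z up, the work surface at z = 0. Lengths are in mm, angles in degrees, forces in N, time in s.
With the tool pointing down it reaches from about 325 to 925 mm from the base axis. Payload 3.1 kg.
Tool frame: the origin (TCP) lies at the very end of the fingers, on their centre line; the grasp point (between the pads) lies grasp_offset behind it (grasp_offset is the distance from the TCP to the grasp point, in mm); z points along the fingers, y is the line along which they close (so a half turn about z gives the same grasp; the last joint's range is limited). The gripper opens to 85 mm and grips with 20 to 120 N. Pads are 22 mm wide; open, the fingers measure 114 mm over their backs; the gripper's body (76 mm by 85 mm) begins 54 mm behind the grasp point. The pads swing forward as they close: fully open they stand 13 mm farther back than shut.
Start: joints at [-80.97, 12.427, 92.441, -0, 75.132, -6.429], TCP at [166.608, -602.396, 231.3] pointing down, gripper open.
Joint ranges: [-157.48, 157.48], [-44.54, 120.13], [17.64, 146.25], [-64.5, 244.5], [7.68, 150.69], [-147.95, 147.95]. Speed limits (degrees/s): [159.86, 159.86, 180, 180, 180, 180].

INTERFACE

Orientations are given as [roll, pitch, yaw] about the fixed x, y, z axes, in that order (R = Rz(yaw) Ry(pitch) Rx(roll)).
In Python, from station import * gives the robot as it stands. Calls block until the motion is done:
- goto(position, orientation): joint-space move of the TCP to a pose.
- move_l(position, attitude=None, speed=150): straight line of the TCP; attitude=None keeps the orientation; speed is the mean speed in mm/s.
- move_j(angles): joint-space move.
- grip(opening, squeeze=None): finger opening in mm; squeeze is the grip in N (None keeps the last); returns when the fingers have stopped.
- wait(seconds).
- solve_ik(position, orientation): joint angles nearest the present ones, or None.
- get_obs(): the state.
- get_image(name): name is "scene" or "top"; returns the picture (400x640x3 uint8, red, green, blue); there is no depth.
- get_calibration(name): a dict with "fx", "fy", "cx", "cy" (pixels), "R" (3x3) and "t" (3): a world point X has camera coordinates R X + t. Camera axes: x right, y down, z forward; pixel columns grow to the right and rows downward; lengths in mm; the calibration is good to about 2 mm. A picture is of the moment at which its call begins. get_calibration takes no time and is no camera call.
A pose or a line that the arm cannot do raises Unreachable and nothing moves.
- sign_off(): hands the job in; it is judged then, once.
Trained networks look in the newest picture that a camera, given by its name, has taken for a name from the list of things; names that differ only in an ending like _2 or _b are one class to them, and where a whole thing is asked for, a point or a joint stands for the part that bears it (a point fixed in the world has none). Each returns a list of dicts, best first, with "score" (0 to 1); they miss things now and then, are a little off and sometimes report something else, mostly with a low value. They report only what shows in the picture. A call takes as long as a camera call. They do not tell look-alikes from the thing itself.
- spot_in(name, camera): "extent" ([centre column, centre row, width, height] in pixels, round what is visible of it).
- regions_of(name, camera): "region" (400x640 bool, what is visible of it) and "extent" ([centre column, centre row, width, height] in pixels, round what is visible of it).
The state is a dict: "t": time; "joint_pos": joint angles; "qvel": joint speeds; "effort": joint torques, N m; "tcp_pos": TCP position; "ee_rot": TCP orientation; "wrist_force": force on the tool from outside, world axes, zero at the start; "moment": the same for the moment, N m; "grip_width": finger opening in mm; "grip_force": force on a finger pad.
Only numpy, scipy, OpenCV 4.12 (cv2) and the standard library are available. Lean on these libraries where they do the work, as an engineer would, in place of code of your own. Each camera call takes 0.05 s, during which the arm holds its last target. There are 200 camera calls.

TASK

Switch on the bench supply at the switch box that has the round knob behind its guard: raise the black flip-up guard with a fingertip under its lip, and while the guard rests up on the finger push the toggle beneath it fully over, away from the lip and towards the hinge. Then draw the finger out so that the guard drops shut over the toggle. Grip and lift nothing, do not shove the box about, and leave the other switch box and the things on the desk alone.

Things in the scene. Friction and masses are not known exactly. Their poses are not given: they have to be found in the camera images.
- knob_box: The one to operate, with one round black knob (30 mm across, 20 high, fixed) behind the guard at x = 68 mm. Grey box, aluminium top panel, 140 (x) x 90 (y) x 50 mm high, 2.2-3.1 kg, loose on rubber feet. Origin: on the underside, mid-width, 50 mm behind the front face; x from the guard's lip (-x, towards the robot) to its hinge (+x), z up. Black flip-up guard over a steel toggle.
- knob_lip (a point): middle of the round bead (6 mm thick, 54 mm long) at the free edge of the guard's lip on the box with the knob, 81 mm from the hinge axis; shut: x = -67, y = 0, z = 62 mm in the box frame. The lip (50 mm wide, underside 59 mm above the desk) sticks out 23 mm from the guard's front wall and overhangs the box's front face (x = -50 mm), so a finger gets under it from in front
- knob_hinge (a point): middle of the guard's hinge axis on the box with the knob, at x = 14, y = 0, z = 62 mm in the box frame; the axis runs along the box's y
- knob_bat (a point): middle of the cross-bar at the end of the toggle on the box with the knob: bar 10 mm thick and 26 mm long along the box's y, 34 mm from the toggle's pivot, which is at x = -14, y = 0, z = 52 mm in the box frame. Off: bar at x = -26, z = 84 mm; on: x = -2, z = 84 mm
- knob_guard (a joint): guard of the box with the knob, rad: 0 shut, grows as the lip rises, stop at 1.45. Weak spring and weight bring it down when let go (0.5 to 1 N at the lip holds it); it never stays open by itself. Black cover 62 mm wide (56 inside), roof 50 mm above the panel, front wall at box x = -46 down to 8 mm over the panel, side cheeks, open below and behind
- knob_toggle (a joint): toggle of the box with the knob, rad: 0 off (leaning to the box's -x, to the lip), 0.7 on (leaning to +x, to the hinge), stiff stop at both ends. Stays where it is left; about 1.2 N at the bar moves it
- lamp_box: To be left alone: two small round lenses (18 mm, 7 high) side by side behind the guard, no knob. Grey box, aluminium top panel, 140 (x) x 90 (y) x 50 mm high, 2.2-3.1 kg, loose on rubber feet. Origin: on the underside, mid-width, 50 mm behind the front face; x from the guard's lip (-x, towards the robot) to its hinge (+x), z up. Black flip-up guard over a steel toggle.
- lamp_bat (a point): middle of the cross-bar at the end of the toggle on the box with the two lenses: bar 10 mm thick and 26 mm long along the box's y, 34 mm from the toggle's pivot, which is at x = -14, y = 0, z = 52 mm in the box frame. Off: bar at x = -26, z = 84 mm; on: x = -2, z = 84 mm
- lamp_guard (a joint): guard of the box with the two lenses, rad: 0 shut, grows as the lip rises, stop at 1.45. Weak spring and weight bring it down when let go (0.5 to 1 N at the lip holds it); it never stays open by itself. Black cover 62 mm wide (56 inside), roof 50 mm above the panel, front wall at box x = -46 down to 8 mm over the panel, side cheeks, open below and behind
- lamp_toggle (a joint): toggle of the box with the two lenses, rad: 0 off (leaning to the box's -x, to the lip), 0.7 on (leaning to +x, to the hinge), stiff stop at both ends. Stays where it is left; about 1.2 N at the bar moves it
- brick: black power brick, 52 x 143 x 33 mm, loose on the desk, not to be disturbed; origin at the centre of its underside
- memory_stick: small memory stick, 18 x 54 x 8 mm, loose on the desk, not to be disturbed; origin at the centre of its underside
- driver: screwdriver, 21 x 165 x 23 mm, loose on the desk, not to be disturbed; origin at the centre of its underside
Not all that is in view belongs to the job. Leave any yellow look-alike of the knob_box alone.

How it is judged (in metres and radians):
On the way, in this order (a step that is already met when the one before it is completed fails the run):
1. the guard of the box with the knob is raised (0.35 rad or more) with its toggle still off (under 0.3 rad) (value of joint knob_guard above 0.35 rad and value of joint knob_toggle below 0.3 rad), for 0.1 s.
2. with that guard still up, the toggle is pushed fully over (0.55 rad or more) (value of joint knob_toggle above 0.55 rad and value of joint knob_guard above 0.3 rad), for 0.1 s.
At the end, for the whole second after the job is handed in: Knob box: toggle on (at least 0.55 of 0.7 rad), guard shut (under 0.08 rad), box at rest within 12 mm of its start. Other box and its toggle within 12 mm, its guard under 0.08 rad. Loose things on the desk within 30 mm of their starts (value of joint knob_toggle above 0.55 rad and value of joint each of knob_guard, lamp_guard below 0.08 rad and angular speed of knob_box below 0.1 rad/s and distance of each of knob_box, lamp_bat, lamp_box from where it was at the start of the episode below 0.012 m and distance of each of brick, memory_stick, driver from where it was at the start of the episode below 0.03 m); the robot touches nothing.
It fails at once if the box with the knob is lifted (10 mm), tipped, or shoved more than 12 mm (height (world z) of knob_box above 0.01 m or angle between knob_box's own z axis and vertical above 0.12 rad or distance of knob_box from where it was at the start of the episode above 0.012 m).
It fails at once if the other box is operated or disturbed (value of joint lamp_guard above 0.15 rad or distance of any of lamp_bat, lamp_box from where it was at the start of the episode above 0.012 m).
It fails at once if a loose thing on the desk is lifted or moved more than 30 mm (distance of any of brick, memory_stick, driver from where it was at the start of the episode above 0.03 m).
It also fails if it takes over 32 s, if anything falls off the work surface, if the arm or the gripper's body presses on something with over 40 N, if the wrist force passes 120 N, or if a joint passes its speed limit or range.

## Working session

There is one attempt and no reset: what is moved stays moved. The work goes in short steps, each a Python script; the robot and the scene stay as the last script left them, time stands still between calls to the robot, and variables do not carry over. Pictures are saved under pics/ and viewed, at most 10 in all, crops included, and the job is handed in when it is done.

```bash
mkdir -p pics; ls; python3 - <<'E'
from station import *
import cv2, numpy as np
for c in("scene","top"):
    im=get_image(c); cv2.imwrite(f"pics/{c}0.png",im[:,:,::-1])
    k=get_calibration(c); print(c,k["fx"],k["cx"],k["cy"],np.round(k["R"],3).tolist(),np.round(k["t"],1), np.round(-np.array(k["R"]).T@k["t"]))
    for n in("knob_box","lamp_box","knob_lip","knob_hinge","knob_guard","brick","driver","memory_stick"):
        print(n,[(np.round(d["extent"]).tolist(),round(d["score"],2)) for d in spot_in(n,c)])
print(get_obs())
E
```

```text
pics
scene 433.4959720475775 315.46682262123 195.81669243805587 [[0.903, 0.428, -0.021], [0.181, -0.424, -0.887], [-0.389, 0.798, -0.461]] [-455.   -92.8 1336. ] [ 948. -910.  524.]
knob_box [([360.0, 226.0, 82.0, 64.0], 0.98), ([242.0, 207.0, 79.0, 53.0], 0.87)]
lamp_box [([286.0, 272.0, 93.0, 86.0], 0.95)]
knob_lip [([225.0, 191.0, 46.0, 29.0], 0.95), ([336.0, 210.0, 39.0, 38.0], 0.62)]
knob_hinge [([361.0, 225.0, 87.0, 62.0], 0.94), ([441.0, 198.0, 30.0, 44.0], 0.63), ([241.0, 207.0, 78.0, 59.0], 0.59)]
knob_guard [([225.0, 194.0, 47.0, 33.0], 0.93), ([334.0, 208.0, 32.0, 36.0], 0.62)]
brick []
driver []
memory_stick []
top 412.66800465314054 320.2631937108251 204.0302144763084 [[-0.012, -1.0, -0.001], [-0.996, 0.012, -0.083], [0.083, 0.0, -0.997]] [-134.7  585.9 1130.8] [ 488. -142. 1175.]
knob_box [([343.0, 266.0, 44.0, 58.0], 0.97), ([327.0, 168.0, 42.0, 58.0], 0.85), ([240.0, 134.0, 67.0, 40.0], 0.69)]
lamp_box [([400.0, 190.0, 35.0, 64.0], 0.63)]
knob_lip [([350.0, 280.0, 30.0, 35.0], 0.96), ([334.0, 179.0, 28.0, 37.0], 0.79), ([229.0, 132.0, 33.0, 30.0], 0.57)]
knob_hinge [(
[... 374 characters left out ...]
0.0, 28.0, 34.0], 0.24)]
{'t': 0.9, 'joint_pos': array([-8.09699444e+01,  1.24258668e+01,  9.24396423e+01,  1.36609210e-04,
        7.51342108e+01, -6.42862728e+00]), 'qvel': array([ 0.0985469 , -0.0551313 , -0.10176214,  0.06186005, -0.02134672,
       -0.15669093]), 'effort': array([ 2.68723925e-04, -3.96883035e+01, -3.04260850e+01, -8.98195276e-05,
        5.70633201e-04, -2.88026499e-06]), 'tcp_pos': array([ 166.61337579, -602.39664492,  231.32996221]), 'ee_rot': array([ 1.79999707e+02, -9.98501555e-05,  1.54586478e+01]), 'wrist_force': array([-0.48215255,  0.42325798, -0.30375198]), 'moment': array([0.01434527, 0.02759273, 0.02948725]), 'grip_force': 0.0, 'grip_width': 85.1898600287199}
```

View images.

```bash
python3 - <<'E'
import cv2
a=cv2.imread("pics/top0.png")[100:320,180:440]; cv2.imwrite("pics/topc.png",cv2.resize(a,None,fx=2.7,fy=2.7,interpolation=2))
b=cv2.imread("pics/scene0.png")[150:330,190:460]; cv2.imwrite("pics/scenec.png",cv2.resize(b,None,fx=2.9,fy=2.9,interpolation=2))
E
```

```text
(no output)
```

View pics/topc.png

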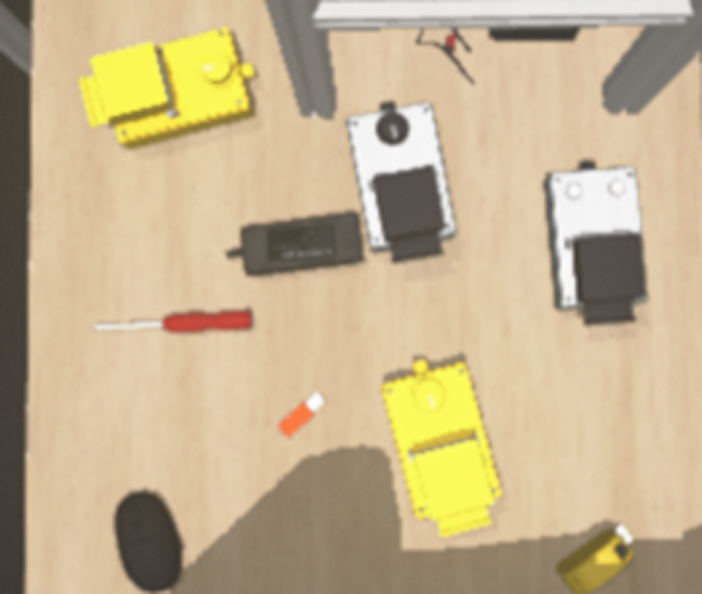

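View pics/scenec.png

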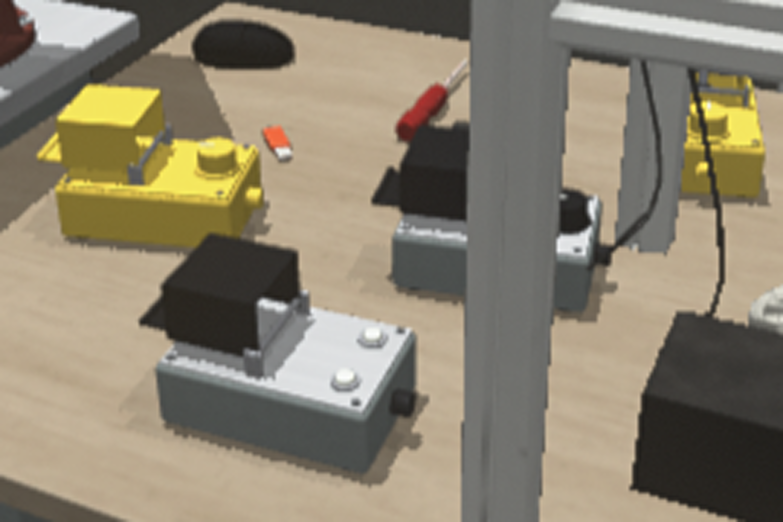

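View pics/scene0.png

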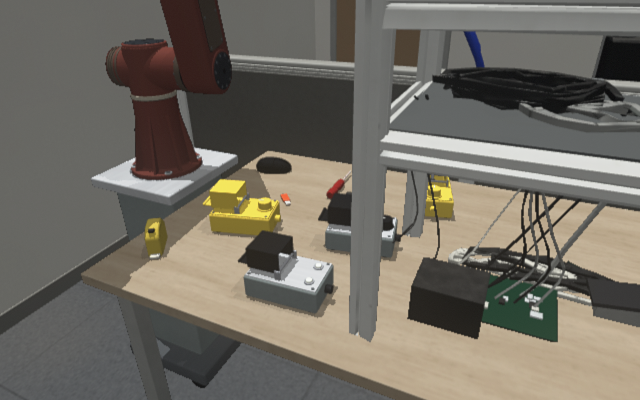

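Candidates (top camera): yellow look-alikes at (343,266) and (240,134); grey box with two lenses at (400,190), which is lamp_box; and grey box with one round black knob at (328,167). The last one fits knob_box. The crop (knob at crop (393,127), guard at (408,205), lip at (417,248)) confirms this. The brick is close to its left front, the yellow box stands in front of it, and a shelf is behind.

```bash
cat > h.py <<'E'
import numpy as np, cv2
from scipy.optimize import least_squares
from scipy.spatial.transform import Rotation as Rn
from station import *
def proj(c,P):
    k=get_calibration(c); q=np.atleast_2d(P)@np.array(k["R"]).T+k["t"]
    return np.c_[k["fx"]*q[:,0]/q[:,2]+k["cx"],k["fy"]*q[:,1]/q[:,2]+k["cy"]]
def desk(c,u,v,z=0):
    k=get_calibration(c);R=np.array(k["R"]);o=-R.T@k["t"]
    d=R.T@[(u-k["cx"])/k["fx"],(v-k["cy"])/k["fy"],1]; return o+d*(z-o[2])/d[2]
def box2w(pose,P):
    x,y,a=pose;P=np.atleast_2d(P).astype(float)
    return P@Rn.from_euler('z',a).as_matrix().T+[x,y,0]
def tool_att(pose,alpha,s=1):   # fingers along box +x, pitched alpha deg down
    a,b=pose[2],np.radians(alpha)
    z=np.array([np.cos(b)*np.cos(a),np.cos(b)*np.sin(a),-np.sin(b)]);y=s*np.array([-np.sin(a),np.cos(a),0])
    return Rn.from_matrix(np.c_[np.cross(y,z),y,z]).as_euler('xyz',degrees=True)
def tcp(pose,x,z,alpha,y=0):    # TCP for the finger's leading top edge at box (x,z)
    b=np.radians(alpha)
    return box2w(pose,[x-11*np.sin(b),y,z-11*np.cos(b)])[0]
E
python3 - <<'E'
from h import *
im=cv2.imread("pics/top0.png"); hsv=cv2.cvtColor(im,cv2.COLOR_BGR2HSV)
m=((hsv[:,:,1]<40)&(hsv[:,:,2]>150)).astype(np.uint8); w=np.zeros_like(m); w[137:196,307:352]=1; m*=w
n,l,s,_=cv2.connectedComponentsWithStats(m); i=1+s[1:,4].argmax(); print(s[i])
pts=cv2.findNonZero((l==i).astype(np.uint8)); r=cv2.boxPoints(cv2.minAreaRect(cv2.convexHull(pts)))
# panel corners by hand from the crop (2.7x), and by mask
hand=np.array([[347,117],[432,104],[455,236],[371,250]])/2.7+[180,100]
print(r.tolist(),hand.tolist())
C=np.array([[90,45,50],[90,-45,50],[-50,-45,50],[-50,45,50]])
for name,pt in(("hand",hand),("mask",r+0.0)):
    pt=np.array([pt[np.argmin(np.linalg.norm(pt-h,axis=1))] for h in hand])
    f=least_squares(lambda p:(proj("top",box2w(p,C))-pt).ravel(),[600,-160,0])
    print(name,f.x,np.degrees(f.x[2]),f.cost)
    K=np.array([[-67,27,62],[-67,-27,62],[68,0,70],[-46,31,100],[-46,-31,100]])
    print("scene",proj("scene",box2w(f.x,K)).round(1).tolist()," top",proj("top",box2w(f.x,K)).round(1).tolist())
print("legs",desk("top",297,142),desk("top",411,140),desk("scene",358,335)); 
print("yellow corners roof/panel",[desk("top",180+u/2.7,100+v/2.7,50).round() for u,v in((385,380),(465,362),(500,490),(415,515))])
print("brick end",desk("top",180+362/2.7,100+240/2.7,33))
L=desk("top",297,142);print("leg px vs height",[(z,proj("scene",[L[0],L[1],z])[0].round(),proj("scene",[desk("top",410,139)[0],desk("top",410,139)[1],z])[0].round()) for z in(0,150,250,300,350,400,450)])
p=f.x
for a in(30,35,40):
  for s in(1,-1):
    print(a,s,tool_att(p,a,s).round(1),[None if (q:=solve_ik(tcp(p,x,z,a),tool_att(p,a,s))) is None else np.round(q).tolist() for x,z in((-150,140),(-58,46),(-4,90))])
E
```

```text
[309 138  40  54 879]
[[307.5660705566406, 143.01885986328125], [339.5660705566406, 137.01885986328125], [348.7245788574219, 185.8641357421875], [316.7245788574219, 191.8641357421875]] [[308.5185185185185, 143.33333333333331], [340.0, 138.51851851851853], [348.5185185185185, 187.4074074074074], [317.4074074074074, 192.59259259259258]]
hand [ 6.69071817e+02 -1.69352397e+02  1.56206037e-01] 8.94994666198173 0.6181398641316824
scene [[324.1, 207.3], [317.2, 219.5], [383.9, 218.0], [333.8, 192.2], [326.2, 205.6]]  top [[324.3, 197.5], [343.9, 194.2], [325.7, 146.8], [321.6, 188.5], [344.9, 184.5]]
mask [ 6.71981235e+02 -1.68392224e+02  1.70895087e-01] 9.79156719909827 0.15423027751725407
scene [[325.2, 207.6], [318.7, 219.8], [385.5, 217.8], [334.9, 192.4], [327.9, 205.9]]  top [[324.3, 196.5], [343.9, 192.9], [325.0, 145.8], [321.5, 187.5], [344.7, 183.2]]
legs [767.1943125  -76.81860339   0.        ] [ 768.8961806  -406.86290267    0.        ] [ 777.7497182  -417.50093547    0.        ]
yellow corners roof/panel [array([ 482., -147.,   50.]), array([ 499., -228.,   50.]), array([ 371.,
[... 597 characters left out ...]
, 41.0, 132.0]]
30 -1 [180.  -60.    9.8] [[-54.0, 4.0, 136.0, 87.0, 51.0, -42.0], [-42.0, 25.0, 126.0, 108.0, 46.0, -58.0], [-37.0, 22.0, 122.0, 106.0, 41.0, -48.0]]
35 1 [-180.    55.  -170.2] [[-52.0, 1.0, 135.0, 80.0, 47.0, 147.0], [-41.0, 22.0, 125.0, 102.0, 40.0, 130.0], [-36.0, 19.0, 121.0, 97.0, 36.0, 141.0]]
35 -1 [180.  -55.    9.8] [[-52.0, 1.0, 135.0, 80.0, 47.0, -33.0], [-41.0, 22.0, 125.0, 102.0, 40.0, -50.0], [-36.0, 19.0, 121.0, 97.0, 36.0, -39.0]]
40 1 [-180.    50.  -170.2] [None, [-39.0, 20.0, 124.0, 93.0, 35.0, 140.0], None]
40 -1 [180.  -50.    9.8] [[-50.0, -1.0, 133.0, 72.0, 44.0, -24.0], [-39.0, 20.0, 124.0, 93.0, 35.0, -40.0], [-34.0, 18.0, 119.0, 86.0, 32.0, -27.0]]
```

```bash
cat >> h.py <<'E'
P=np.array([671.,-168.5,np.radians(9.4)]); A=40; ATT=tool_att(P,A,-1)
def go(x,z,speed=80,y=0): move_l(tcp(P,x,z,A,y),ATT,speed)
def st(n=""): 
    o=get_obs(); a=P[2]; f=o["wrist_force"]; print(n,round(o["t"],2),o["tcp_pos"].round(1),"f_box",round(f[0]*np.cos(a)+f[1]*np.sin(a),2),round(-f[0]*np.sin(a)+f[1]*np.cos(a),2),round(f[2],2)); return o
E
python3 - <<'E'
from h import *
grip(0); st("grip")
goto(tcp(P,-140,200,A),ATT); st("hover")
go(-120,60,200); st("front"); print(get_obs()["joint_pos"].round(), get_obs()["grip_width"])
im=get_image("scene"); t=get_image("top")
K=tcp(P,-120,60,A); print(proj("scene",K),proj("top",K))
a=cv2.resize(im[100:280,190:430,::-1],None,fx=1.65,fy=1.65,interpolation=2);b=cv2.resize(t[120:300,230:430,::-1],None,fx=1.65,fy=1.65,interpolation=2)
cv2.imwrite("pics/front.png",np.hstack([a,b]))
E
```

```text
grip 1.67 [ 166.6 -602.4  231.3] f_box -0.04 -0.42 -0.03
hover 3.6 [ 526.3 -193.6  192.2] f_box 0.08 0.4 0.51
front 4.46 [ 546.1 -190.    52.1] f_box 0.22 0.45 -0.5
[-46.  14. 131.  88.  39. -40.] 0.281592799019653
[[295.25073892 214.24154555]] [[337.7907685  217.07166353]]
```

View pics/front.png

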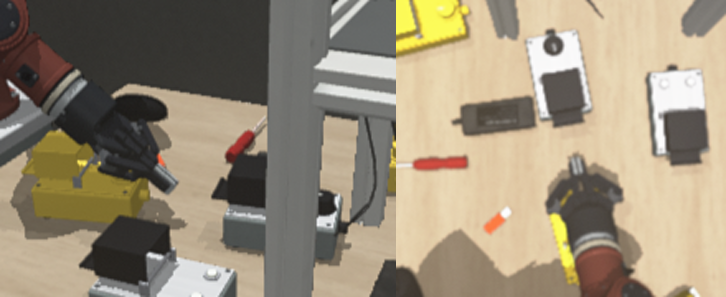

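The closed fingers are in front of the lip. The tip is at top px (338,216), where it was predicted, and the lip is at about (333,192). The yellow and lamp boxes are clear. Next I go under the lip and lift.

```bash
python3 - <<'E'
from h import *
go(-100,46,120); go(-58,46,80); o=st("under")
f=o["wrist_force"]
if np.linalg.norm(f)<5:
    for x,z in((-57,58),(-54,70),(-47,84),(-43,89)):
        go(x,z,60); st((x,z))
im=get_image("scene"); t=get_image("top")
a=cv2.resize(im[150:270,270:400,::-1],None,fx=3,fy=3,interpolation=2);b=cv2.resize(t[120:240,260:390,::-1],None,fx=3,fy=3,interpolation=2)
cv2.imwrite("pics/lift.png",np.hstack([a,b]))
E
```

```text
under 5.58 [ 606.9 -178.7   37.3] f_box 0.0 -0.49 -0.86
(-57, 58) 5.93 [ 607.4 -179.    49.5] f_box -0.8 -0.82 -0.18
(-54, 70) 6.29 [ 610.8 -178.7   61.7] f_box -0.46 -0.24 -0.75
(-47, 84) 6.7 [ 617.8 -177.5   75.6] f_box -0.75 0.19 -0.48
(-43, 89) 6.96 [ 621.7 -176.6   80.5] f_box 0.23 -0.55 -0.88
```

View pics/lift.png

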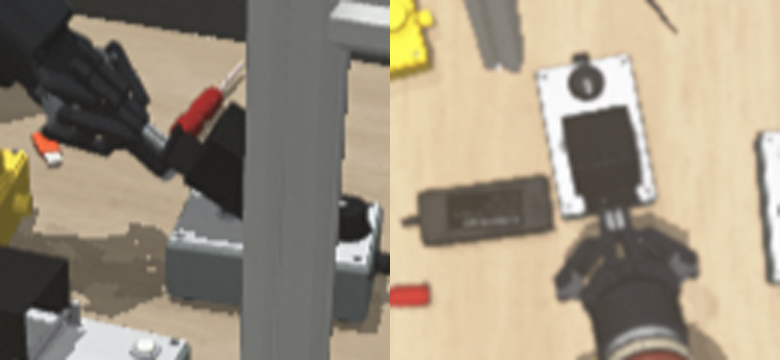

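The guard rests raised on the fingertip, with the lip at crop px (190,155). The box hasn't moved. Now I push the toggle in steps, watching the force.

```bash
python3 - <<'E'
from h import *
go(-34,88,60); st(-34)
for x in range(-30,2,2):
    go(x,88,40); o=st(x); f=o["wrist_force"]; a=P[2]
    if f[0]*np.cos(a)+f[1]*np.sin(a)<-5 or np.linalg.norm(f)>8: break
im=get_image("scene"); t=get_image("top")
a=cv2.resize(im[150:270,270:400,::-1],None,fx=3,fy=3,interpolation=2);b=cv2.resize(t[120:240,260:390,::-1],None,fx=3,fy=3,interpolation=2)
cv2.imwrite("pics/push.png",np.hstack([a,b]))
E
```

```text
-34 7.36 [ 630.9 -175.2   79.6] f_box 0.55 -0.54 -1.06
-30 7.61 [ 634.6 -174.5   79.6] f_box -0.9 0.39 -1.48
-28 7.86 [ 636.5 -174.2   79.6] f_box -0.1 0.4 -1.27
-26 8.11 [ 638.5 -173.9   79.6] f_box 0.02 0.21 -0.95
-24 8.36 [ 640.5 -173.6   79.8] f_box -0.15 0.82 0.95
-22 8.61 [ 642.4 -173.3   79.5] f_box -0.01 -0.63 0.03
-20 8.86 [ 644.4 -172.9   79.5] f_box -1.66 -0.14 -1.26
-18 9.11 [ 646.4 -172.5   79.5] f_box 0.26 0.09 -0.44
-16 9.36 [ 648.4 -172.2   79.6] f_box -0.1 0.34 -0.58
-14 9.61 [ 650.3 -171.9   79.6] f_box -0.78 0.4 -1.25
-12 9.86 [ 652.3 -171.6   79.5] f_box -0.38 -0.8 -0.96
-10 10.11 [ 654.3 -171.2   79.6] f_box -0.04 1.57 -1.9
-8 10.36 [ 656.2 -170.9   79.6] f_box -0.57 -0.41 -0.95
-6 10.61 [ 658.2 -170.6   79.5] f_box -0.92 0.37 -1.54
-4 10.86 [ 660.2 -170.3   79.6] f_box -0.38 0.04 -0.77
-2 11.11 [ 661.1 -170.2   79. ] f_box -9.09 0.54 3.19
```

View pics/push.png

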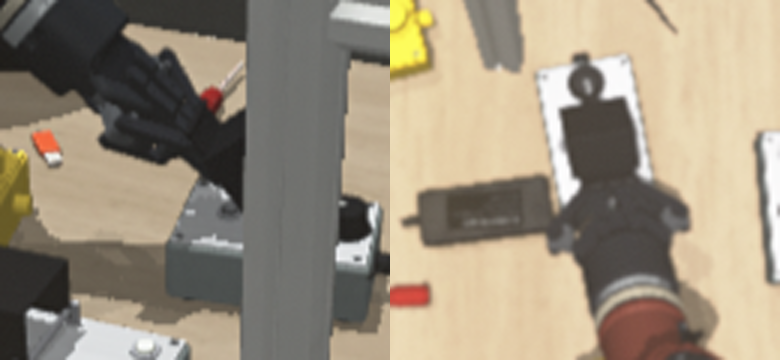

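At box x ≈ -3 mm, where the "on" stop was predicted, the force jumped to 9 N. That means the toggle is fully over. The box has not shifted and the guard is still up on the finger. Now I withdraw along the same path and check.

```bash
python3 - <<'E'
from h import *
wait(0.15)
for x,z in((-6,88),(-43,88),(-47,83),(-54,69),(-57,57),(-58,46)): go(x,z,90); st((x,z))
go(-120,50,120); go(-200,160,200); wait(0.3); st("out")
im=get_image("scene"); t=get_image("top")
cv2.imwrite("pics/top_end.png",t[:,:,::-1])
a=cv2.resize(im[150:270,270:400,::-1],None,fx=3,fy=3,interpolation=2);b=cv2.resize(t[120:240,260:390,::-1],None,fx=3,fy=3,interpolation=2)
cv2.imwrite("pics/out.png",np.hstack([a,b]))
E
```

```text
(-6, 88) 11.61 [ 658.2 -170.7   79.9] f_box -1.7 -0.35 0.83
(-43, 88) 12.17 [ 621.4 -176.9   79.7] f_box -0.97 0.88 0.24
(-47, 83) 12.42 [ 617.7 -177.4   74.4] f_box -0.82 -0.61 -1.09
(-54, 69) 12.74 [ 610.5 -178.1   60.1] f_box -1.18 -0.22 0.48
(-57, 57) 13.03 [ 607.6 -178.7   48.4] f_box -2.44 0.5 -0.66
(-58, 46) 13.3 [ 607.2 -179.    38. ] f_box 0.21 0.14 0.96
out 15.1 [ 466.7 -201.7  150.6] f_box -0.15 0.16 -0.27
```

View pics/out.png

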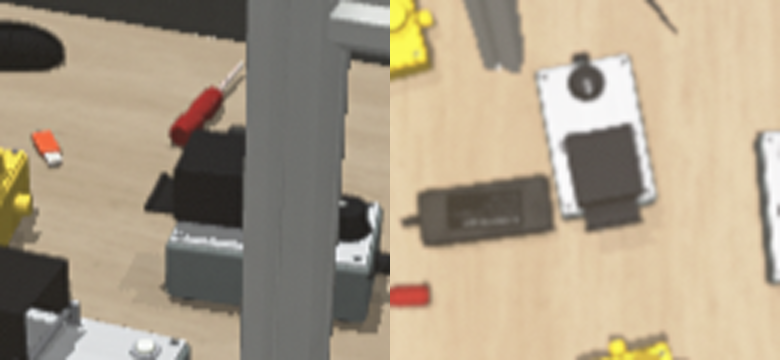

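The guard is shut (lip at crop (610,213) in the top view), the box and brick have not moved, and the hand is clear. I'm handing in.

```bash
python3 -c "
from station import *
print(sign_off())"
```

```text
the job is handed in; nothing more can be done
None
```

I raised the guard on the knob box with the fingertip, pushed the toggle over until it hit its stop (9 N at the predicted "on" position), let the guard drop shut and handed the job in at about 15 s. The toggle is hidden under the shut guard, so its "on" position rests on that force reading, and sign-off returned no verdict.

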